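Press the coffee canister's sprung inner lid home with the tamper

TASK

Take the coffee tamper from its round wooden seat and, with its flat face held square, push the canister's sprung inner lid down until it bottoms out level, bearing down on it there with about 18 N (a little under two kilos) for a full second and never hard enough to crack it; only the tamper may press on the canister. Then stand the tamper upright in its seat again, leaving the inner lid down and level and the tall red tin, honey jar and teaspoon undisturbed.

Things in the scene. Friction and masses are not known exactly. Their poses are not given: they have to be found in the camera images.
- canister: round white ceramic coffee canister, 92 mm tall, 76 mm across (84 mm at the flared rim), fixed to the worktop. Origin: centre of its underside, z up. Its bore is 64 mm wide and straight, flaring to 72 mm over the top 10 mm. Inside lies an orange round plate, the inner lid, 60 mm across and 6 mm thick
- canister_mouth (a point): centre of the canister's open mouth, at rim height, 92 mm above its underside. With lid_travel 0 and the lid level, the lid's top lies 20 mm below this point; at its stop 41 to 49 mm below
- lid_travel (a joint): how far the inner lid has been pushed down, m: 0 fully up; starts up to 0.008. Hard stop: a hidden stud anywhere from 0.021 to 0.029, different each time, not measured: feel for it. A spring lifts it, a tight seal grips it: moving it takes 7 to 12 N all the way, then the force climbs steeply at the stop. It stays where it is left. Over 30 N cracks lid or canister
- lid_roll (a joint): tilt of the inner lid about the canister's x axis, rad, 0 when level. The lid rocks stiffly up to 0.12 rad any way about its middle, starts crooked, takes the angle of whatever flat face is pressed on it, and stays at that angle
- lid_pitch (a joint): tilt of the inner lid about the other level axis (the canister's y axis), rad, 0 when level; behaves the same
- tamper: coffee tamper of 0.25 to 0.45 kg, 106 mm tall, standing upright: flat round steel base 57 mm across and 16 mm high narrowing to a neck, then from 42 to 106 mm up a straight round wooden handle 29 mm across. Origin: centre of its flat underside; z along the handle, up
- tamper_grip (a point): point on the tamper's axis in the handle, 85 mm above its flat underside: a good place to hold it
- tamper_seat: low round dark wooden dish, 86 mm across and 10.5 mm high, fixed to the worktop, with a recess 65 mm wide whose floor is 4 mm above the worktop; the tamper stands in the recess. Origin: centre of its underside, z up
- tin: tall red food tin, 75 mm across, 110 mm tall, loose, a bystander. Origin: centre of its underside
- honey: honey jar with yellow cap, 71 mm across, 101 mm tall, loose, a bystander. Origin: centre of its underside
- spoon: steel teaspoon, 130 mm long, loose, a bystander. Origin: centre of its underside
Mind the look-alikes: they are no part of the job. Leave any green look-alike of the tamper alone.

How it is judged:
By the outcome, as a careful person would: the job done as asked, in the order asked, and still so for the second after the job is handed in, with the robot touching nothing.
It also fails if it takes over 67 s, if anything falls off the work surface, if the arm or the gripper's body presses on something with over 40 N, if the wrist force passes 120 N, or if a joint passes its speed limit or range.

ROBOT

A 7-joint arm with a two-finger parallel gripper is mounted at the origin on a cart in front of the work surface, level with it; the furniture and walls round the work are solid. World frame = base frame: x ahead of the robot, y to its left, z up, the work surface at z = 0. Lengths are in m, angles in rad, forces in N, time in s.
With the tool pointing down it reaches from about 0.4 to 0.85 m from the base axis. Payload 4.5 kg.
Tool frame: the origin (TCP) lies where the fingers leave the gripper's body, on its centre line; the fingertips stand 64 mm ahead of it and the grasp point (between the pads) lies 45 mm ahead of it; z points along the fingers, y is the line along which they close (so a half turn about z gives the same grasp; the last joint's range is limited). The gripper opens to 88 mm and grips with 3 to 60 N. Pads are 18 mm wide; open, the fingers measure 123 mm over their backs; the gripper's body (75 mm by 187 mm) begins 45 mm behind the grasp point.
Start: joints at [-1.088, 0.689, -0.195, 1.565, 0.157, 0.902, -0.215], TCP at [0.271, 0.563, 0.303] pointing down, gripper open.
Joint ranges: [-3.01, 3.01], [-0.46, 2.08], [-1.47, 1.51], [0.13, 2.56], [-1, 4.14], [0.04, 2.09], [-2.66, 2.66]. Speed limits (rad/s): [2.57, 2.57, 3.14, 3.14, 3.14, 3.14, 3.14].

INTERFACE

Orientations are given as a unit quaternion [x, y, z, w].
In Python, from plant import r gives the robot as it stands.
- The arm moves only by the tool play_rows, never from a script. Its arguments are lists of equal length, an entry for each row: "translation": the shift along the tool's x, y, z in m, a list of three; "delta_rot": the turn, a rotation vector about the tool's x, y, z in degrees, a list of three; "grip": the opening, from -1 (shut) to 1 (fully open). In form: {"translation": [[x, y, z], ...], "delta_rot": [[rx, ry, rz], ...], "grip": [grip, ...]}. A call has 1 to 20 rows; each row shifts and turns the commanded pose from where the row before left it, along the tool's axes as they then stand; what a row does not reach is not made up. A row lasts 1/8 s, in which the tool goes at most 62.5 mm and 10.7 degrees, less where a joint would pass 70% of its speed; a pose out of reach is approached as far as the arm can. A call with a gripper value outside its range is refused whole. The fingers move at their own pace and stop on an object; "squeeze" is the grip in N (left out, the last holds). Time passes only in rows, so rows that do not move let the fingers close. It gives the time, the measured TCP pose, the force, the opening and the grip force at its end, in the units of the state.
- r.get_state(): the state, without advancing time (a new reading comes with each control period).
- r.snapshot(name): name is "scene" or "top" or "wrist"; returns the picture (480x640x3 uint8, blue, green, red); there is no depth.
- r.get_calibration(name): a dict with "intrinsics" (3x3 intrinsics, pixels), "eye" and "rotation" of the camera in the world. Camera axes: x right, y up, looking along -z (the intrinsics and any distortion apply to the point x, -y, -z); pixel columns grow to the right and rows downward; lengths in m; the calibration is good to about 2 mm. The wrist camera is an equidistant fisheye: a pixel r from the principal point sees the ray r / f radians off the axis. A picture is of the moment at which its call begins: read the wrist's pose just before it. get_calibration takes no time and is no camera call; for the wrist camera it gives the pose at the moment of the call.
- r.finish_job(): hands the job in; it is judged then, once.
Trained networks look in the newest picture that a camera, given by its name, has taken for a name from the list of things; names that differ only in an ending like _2 or _b are one class to them, and where a whole thing is asked for, a point or a joint stands for the part that bears it (a point fixed in the world has none). Each returns a list of dicts, best first, with "confidence" (0 to 1); they miss things now and then, are a little off and sometimes report something else, mostly with a low value. They report only what shows in the picture. A call takes as long as a camera call. They do not tell look-alikes from the thing itself.
- r.look_for(camera, target): "point" ([x, y, z] in m, in world coordinates, good to about 4 mm: the middle of the surface that is visible of it).
- r.silhouettes(camera, target): "pixels" (480x640 bool, what is visible of it).
The state is a dict: "clock": time; "q": joint angles; "qd": joint speeds; "joint_torque": joint torques, N m; "tool_pos": TCP position; "eef_rot": TCP orientation; "contact_force": force on the tool from outside, world axes, zero at the start; "moment": the same for the moment, N m; "opening": opening from 0.0 (shut) to 1.0 (fully open); "finger_force": force on a finger pad.
Only numpy, scipy, OpenCV 4.12 (cv2) and the standard library are available. Lean on these libraries where they do the work, as an engineer would, in place of code of your own. Each camera call takes 0.05 s, during which the arm holds its last target. There are 200 camera calls.

## Working session

There is one attempt and no reset: what is moved stays moved. The work goes in short steps, Python scripts to look and compute and a tool call to move; the robot and the scene stay as the last step left them, time stands still between calls to the robot, and variables do not carry over. Pictures are saved under pics/ and viewed, at most 10 in all, crops included, and the job is handed in when it is done.

Besides the shell and the picture viewer there is one more tool, called after "Emit:" as name(argument=value, ...), one argument or row to a line, values as JSON. play_rows: Moves the arm, as the interface text tells. Its arguments: {"type":"object","properties":{"translation":{"type":"array","items":{"type":"array","items":{"type":"number"}}},"delta_rot":{"type":"array","items":{"type":"array","items":{"type":"number"}}},"grip":{"type":"array","items":{"type":"number"}},"squeeze":{"type":"number"}},"required":["translation","delta_rot","grip"]}

```bash
mkdir -p pics; python3 - <<'E'
from plant import r
import cv2,numpy as np
s=r.get_state();print({k:np.round(v,3).tolist() for k,v in s.items()})
for c in("scene","top"):
    im=r.snapshot(c);cv2.imwrite(f"pics/{c}0.png",im)
    k=r.get_calibration(c);print(c,{a:np.round(b,4).tolist() for a,b in k.items()})
    for t in("tamper","tamper_seat","canister","tin","honey","spoon","lid_travel"):
        for d in r.look_for(c,t)[:3]: print(t,np.round(d["point"],4),round(d["confidence"],2))
E
```

```text
{'clock': 0.0, 'q': [-1.088, 0.69, -0.195, 1.566, 0.157, 0.902, -0.215], 'qd': [0.0, -0.001, 0.001, -0.002, -0.001, 0.002, 0.001], 'joint_torque': [0.0, -52.756, -1.267, -15.343, -0.053, 0.007, 0.0], 'tool_pos': [0.271, 0.563, 0.302], 'eef_rot': [0.222, 0.975, -0.001, -0.0], 'contact_force': [-0.184, -0.234, 0.039], 'moment': [-0.031, -0.011, -0.021], 'finger_force': 0.0, 'opening': 1.002}
scene {'intrinsics': [[498.1737, 0.0, 318.6808], [0.0, 498.1737, 250.6215], [0.0, 0.0, 1.0]], 'eye': [-0.0151, -0.4764, 0.5984], 'rotation': [0.4346, -0.1977, -0.3431, 0.8089]}
tamper [ 0.4484 -0.1753  0.0344] 0.84
tamper [ 0.5728 -0.2013  0.029 ] 0.67
tamper [ 0.4281 -0.0673  0.0254] 0.64
tamper_seat [ 0.4348 -0.1818  0.0096] 0.86
canister [0.4802 0.1311 0.0699] 0.91
tin [0.4571 0.3611 0.0706] 0.59
honey [ 0.7004 -0.0813  0.0699] 0.77
spoon [0.6672 0.1226 0.0036] 0.69
lid_travel [0.5024 0.161  0.0709] 0.7
top {'intrinsics': [[520.4868, 0.0, 314.5936], [0.0, 520.4868, 240.3078], [0.0, 0.0, 1.0]], 'eye': [0.4607, 0.0855, 1.128], 'rotation': [0.0377, -0.0453, -0.6966, 0.7151]}
tamper [ 0.57   -0.1825  0.0262] 0.94
tamper [ 0.4504 -0.1539  0.0277] 0.69
tamper [ 0.4355 -0.0433  0.0232] 0.65
tamper_seat [ 0.457  -0.163   0.0123] 0.59
canister [0.4911 0.1585 0.0744] 0.75
tin [0.4738 0.3754 0.1067] 0.77
tin [0.4901 0.1479 0.0722] 0.27
honey [ 0.7144 -0.0617  0.0978] 0.81
spoon [6.674e-01 1.421e-01 2.000e-04] 0.76
lid_travel [0.4953 0.1526 0.072 ] 0.67
lid_travel [0.4926 0.147  0.0713] 0.62
lid_travel [0.4763 0.3763 0.1072] 0.29
```

View pics/scene0.png

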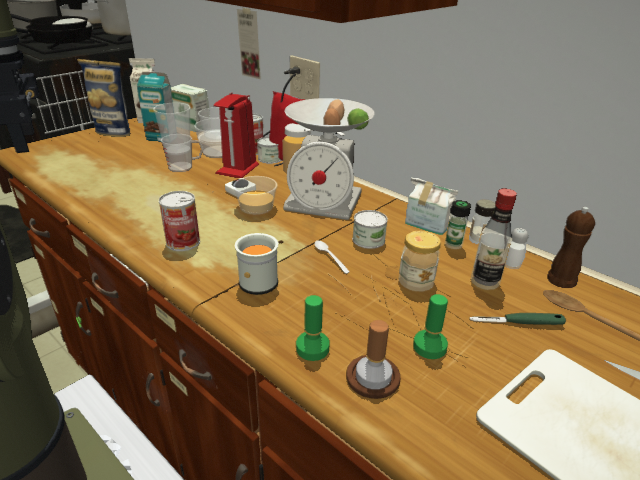

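View pics/top0.png

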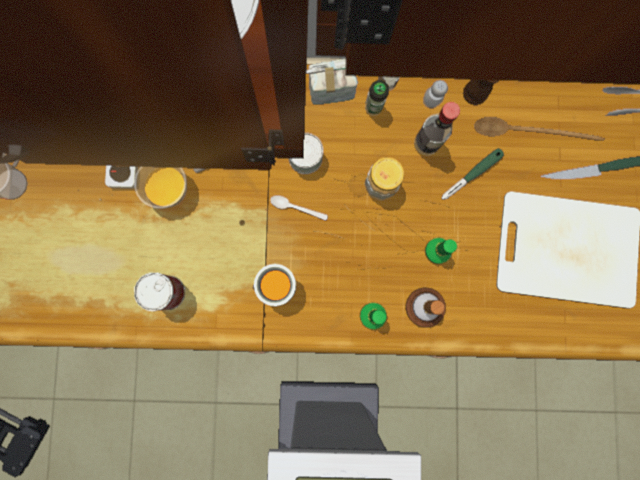

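The scene view shows three tampers: two green ones at (313,330) and (432,328), and a steel one with a wooden handle at (374,355), standing in the dark dish. The steel one fits the description. In the top view it is at (427,307) and the canister with its orange lid is at (275,286). Next I'll confirm this in a crop and fit the positions.

```bash
cat > h.py <<'E'
from plant import r
import cv2,numpy as np
from scipy.spatial.transform import Rotation as R
from scipy.optimize import minimize
def proj(k,P,fish=False):
    q=np.array(k["rotation"]);M=R.from_quat(q).as_matrix() if q.shape==(4,) else q
    p=(np.atleast_2d(P)-k["eye"])@M; p=p*[1,-1,-1]
    K=np.array(k["intrinsics"])
    if fish:
        rr=np.hypot(p[:,0],p[:,1]);th=np.arctan2(rr,p[:,2]);p=np.c_[p[:,:2]/np.maximum(rr,1e-9)[:,None]*th[:,None],np.ones(len(p))]
    else: p=p/p[:,2:]
    return (p@K.T)[:,:2]
A=np.linspace(0,2*np.pi,60,endpoint=False)
def ring(c,rad,z): return np.c_[c[0]+rad*np.cos(A),c[1]+rad*np.sin(A),np.full(60,z)]
def render(k,c,parts,S=4):
    m=np.zeros((480*S,640*S),np.uint8)
    for part in parts:
        px=np.vstack([proj(k,ring(c,ra,z)) for ra,z in part])
        h=cv2.convexHull(((px+.5)*S).astype(np.float32))
        cv2.fillConvexPoly(m,np.round(h).astype(np.int32),255)
    return cv2.resize(m,(640,480),interpolation=cv2.INTER_AREA)/255.
PARTS=dict(canister=[[(.038,0),(.038,.08)],[(.038,.08),(.042,.088),(.042,.092)]],
 tamper_seat=[[(.043,0),(.043,.0105)]],
 tamper=[[(.0285,.004),(.0285,.02)],[(.0285,.02),(.012,.04)],[(.0145,.046),(.0145,.11)]],
 tin=[[(.0375,0),(.0375,.11)]])
E
python3 - <<'E'
from h import *
k={c:r.get_calibration(c) for c in("scene","top")}
M={}
im={c:r.snapshot(c) for c in k}
cv2.imwrite("pics/crop.png",cv2.resize(im["scene"][280:410,280:460],None,fx=4,fy=4,interpolation=cv2.INTER_CUBIC))
for t,g in(("canister",(.49,.15)),("tamper",(.447,-.165)),("tamper_seat",(.447,-.165)),("tin",(.465,.37))):
    obs={}
    for c in k:
        pr=render(k[c],g,PARTS[t])
        best=max(r.silhouettes(c,t),key=lambda d:(d["pixels"]*pr).sum(),default=None)
        if best: obs[c]=best["pixels"].astype(float)
    if t in("tamper","tamper_seat"):M[t]=obs
    def fit(cs,ob=obs,parts=PARTS[t],ig={}):
        f=lambda x:sum(np.abs(render(k[c],x,parts)-ob[c])[~ig.get(c,np.zeros((480,640),bool))].sum() for c in cs)
        o=minimize(f,g,method="Nelder-Mead",options=dict(initial_simplex=np.array(g)+[[0,0],[.01,0],[0,.01]],xatol=2e-4))
        return np.round(o.x,4),round(o.fun)
    ig={c:M["tamper"][c]>0 for c in M["tamper"]} if t=="tamper_seat" else {}
    for cs in(["scene"],["top"],["scene","top"]):
        if all(c in obs for c in cs): print(t,cs,*fit(cs,ig=ig),[int(obs[c].sum()) for c in cs])
E
```

```text
canister ['scene'] [0.493  0.1525] 81 [2252]
canister ['top'] [0.4926 0.1538] 110 [1318]
canister ['scene', 'top'] [0.4933 0.1528] 197 [2252, 1318]
tamper ['scene'] [ 0.4571 -0.1665] 91 [1691]
tamper ['top'] [ 0.4561 -0.1655] 30 [660]
tamper ['scene', 'top'] [ 0.4571 -0.1665] 145 [1691, 660]
tamper_seat ['scene'] [ 0.4559 -0.1663] 71 [961]
tamper_seat ['top'] [ 0.4559 -0.1656] 111 [580]
tamper_seat ['scene', 'top'] [ 0.4562 -0.166 ] 187 [961, 580]
tin ['scene'] [0.4748 0.3883] 125 [1930]
tin ['top'] [0.4729 0.3888] 54 [1624]
tin ['scene', 'top'] [0.4735 0.3888] 195 [1930, 1624]
```

View pics/crop.png

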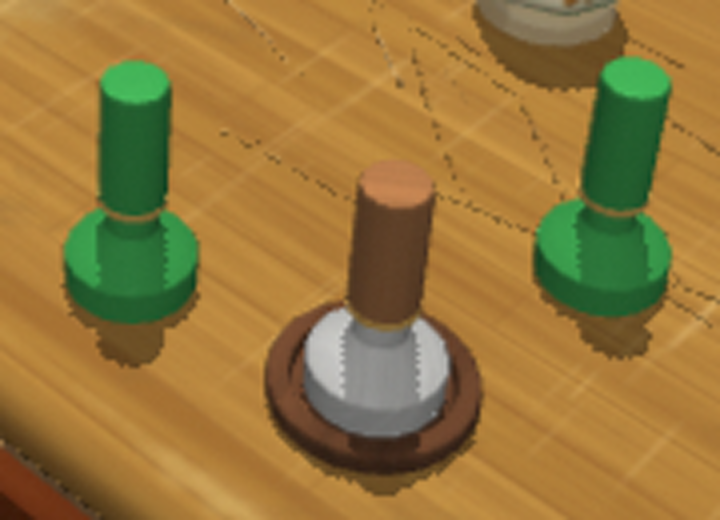

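The crop confirms it: the tamper with the steel base and brown handle at crop (380,330) stands in the dark dish. The two green ones at (130,200) and (615,200) are look-alikes. The fits agree to about 1 mm, so I'll move.

Emit:
play_rows(
  translation=[
    [-0.027, -0.0115, 0],
    [-0.027, -0.0115, 0],
    [-0.027, -0.0115, 0],
    [-0.027, -0.0115, 0],
    [-0.027, -0.0115, 0],
    [-0.027, -0.0115, 0],
    [-0.027, -0.0115, 0],
    [-0.027, -0.0115, 0],
    [-0.027, -0.0115, 0],
    [-0.027, -0.0115, 0],
    [-0.027, -0.0115, 0],
    [-0.027, -0.0115, 0],
  ],
  delta_rot=[
    [0, 0, 0],
    [0, 0, 0],
    [0, 0, 0],
    [0, 0, 0],
    [0, 0, 0],
    [0, 0, 0],
    [0, 0, 0],
    [0, 0, 0],
    [0, 0, 0],
    [0, 0, 0],
    [0, 0, 0],
    [0, 0, 0],
  ],
  grip=[1, 1, 1, 1, 1, 1, 1, 1, 1, 1, 1, 1],
)

```text
clock: 2.8
tool_pos: [0.5039, 0.2975, 0.3028]
eef_rot: [0.223, 0.975, 0.0, 0.0]
contact_force: [0.5, -0.5, 0.1]
opening: 1.001
finger_force: 0.0
```

Emit:
play_rows(
  translation=[
    [-0.01, -0.0275, 0],
    [-0.01, -0.0275, 0],
    [-0.01, -0.0275, 0],
    [-0.01, -0.0275, 0],
    [-0.01, -0.0275, 0],
    [-0.01, -0.0275, 0],
    [-0.01, -0.0275, 0],
    [-0.01, -0.0275, 0],
    [-0.01, -0.0275, 0],
    [-0.01, -0.0275, 0],
    [-0.01, -0.0275, 0],
    [-0.01, -0.0275, 0],
    [-0.01, -0.0275, 0],
    [-0.01, -0.0275, 0],
    [-0.01, -0.0275, 0],
    [-0.01, -0.0275, 0],
    [0, 0, 0],
    [0, 0, 0],
  ],
  delta_rot=[
    [0, 0, 0],
    [0, 0, 0],
    [0, 0, 0],
    [0, 0, 0],
    [0, 0, 0],
    [0, 0, 0],
    [0, 0, 0],
    [0, 0, 0],
    [0, 0, 0],
    [0, 0, 0],
    [0, 0, 0],
    [0, 0, 0],
    [0, 0, 0],
    [0, 0, 0],
    [0, 0, 0],
    [0, 0, 0],
    [0, 0, 0],
    [0, 0, 0],
  ],
  grip=[1, 1, 1, 1, 1, 1, 1, 1, 1, 1, 1, 1, 1, 1, 1, 1, 1, 1],
)

```text
clock: 5.05
tool_pos: [0.4567, -0.1665, 0.3028]
eef_rot: [0.222, 0.975, 0.0, 0.0]
contact_force: [-0.1, 0.3, 0.9]
opening: 0.999
finger_force: 0.0
```

```bash
cat >> h.py <<'E'
def togo(target):
    s=r.get_state();Rm=R.from_quat(s["eef_rot"])
    d=Rm.inv().apply(np.array(target)-s["tool_pos"])
    # turn (tool axes, deg) that makes tool z point straight down
    z=Rm.apply([0,0,1]);w=np.cross(z,[0,0,-1]);
    print("t",round(s["clock"],2),"pos",np.round(s["tool_pos"],4),"togo tool",np.round(d,4),"level rot deg",np.round(np.degrees(Rm.inv().apply(w)),2),"toolx",np.round(Rm.apply([1,0,0]),3),
     "F",np.round(s["contact_force"],1),"M",np.round(s["moment"],2),"open",round(s["opening"],3),"ff",round(s["finger_force"],1))
E
python3 - <<'E'
from h import *
togo([.457,-.1663,.004+.085+.045])
r.get_calibration("wrist")
k=r.get_calibration("wrist");im=r.snapshot("wrist");print({a:np.round(b,4).tolist() for a,b in k.items()})
for t in[("tamper",.11,.0145),("seat",.0105,.043)]:
    for p in proj(k,ring((.457,-.1663),t[2],t[1]),True): cv2.circle(im,tuple(int(v) for v in np.round(p)),1,(255,255,0),-1)
cv2.imwrite("pics/w1.png",im)
E
```

```text
t 5.05 pos [ 0.4567 -0.1665  0.3028] togo tool [-0.0002  0.0002  0.1688] level rot deg [ 0.05  0.   -0.  ] toolx [-0.901  0.433 -0.   ] F [-0.1  0.3  0.9] M [ 0.06  0.01 -0.02] open 0.999 ff 0.0
{'intrinsics': [[371.6483, 0.0, 320.2658], [0.0, 371.6483, 233.5513], [0.0, 0.0, 1.0]], 'eye': [0.3856, -0.1323, 0.385], 'rotation': [-0.132, -0.0841, 0.5261, 0.8359]}
```

View pics/w1.png

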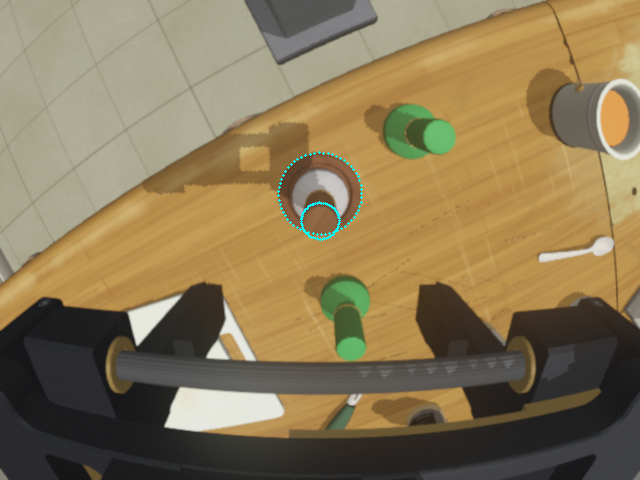

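The wrist view agrees: the projected seat ring at (320,193) and the handle-top ring at (320,221) lie on the objects. I'll descend and grip.

Emit:
play_rows(
  translation=[
    [0, 0, 0.015],
    [0, 0, 0.015],
    [0, 0, 0.015],
    [0, 0, 0.015],
    [0, 0, 0.015],
    [0, 0, 0.015],
    [0, 0, 0.015],
    [0, 0, 0.015],
    [0, 0, 0.015],
    [0, 0, 0.015],
    [0, 0, 0.01],
    [0, 0, 0.009],
    [0, 0, 0],
    [0, 0, 0],
    [0, 0, 0],
    [0, 0, 0],
    [0, 0, 0],
    [0, 0, 0],
    [0, 0, 0],
    [0, 0, 0],
  ],
  delta_rot=[
    [0, 0, 0],
    [0, 0, 0],
    [0, 0, 0],
    [0, 0, 0],
    [0, 0, 0],
    [0, 0, 0],
    [0, 0, 0],
    [0, 0, 0],
    [0, 0, 0],
    [0, 0, 0],
    [0, 0, 0],
    [0, 0, 0],
    [0, 0, 0],
    [0, 0, 0],
    [0, 0, 0],
    [0, 0, 0],
    [0, 0, 0],
    [0, 0, 0],
    [0, 0, 0],
    [0, 0, 0],
  ],
  grip=[1, 1, 1, 1, 1, 1, 1, 1, 1, 1, 1, 1, 1, -1, -1, -1, -1, -1, -1, -1],
  squeeze=60,
)

```text
clock: 7.6
tool_pos: [0.4566, -0.1674, 0.1337]
eef_rot: [0.222, 0.975, 0.0, 0.0]
contact_force: [0.6, 1.0, -0.3]
opening: 0.315
finger_force: 59.9
```

```bash
python3 - <<'E'
from h import *
togo([.457,-.1663,.134])
E
```

```text
t 7.6 pos [ 0.4566 -0.1674  0.1337] togo tool [ 0.0001  0.0011 -0.0003] level rot deg [0.03 0.01 0.  ] toolx [-0.901  0.434 -0.   ] F [ 0.6  1.  -0.3] M [ 0.09 -0.06 -0.01] open 0.315 ff 59.9
```

Emit:
play_rows(
  translation=[
    [0, 0, -0.005],
    [0, 0, -0.01],
    [0, 0, -0.015],
    [0, 0, -0.015],
    [0, 0, -0.015],
    [0, 0, -0.015],
    [0, 0, -0.015],
    [0, 0, -0.015],
    [0, 0, -0.015],
    [0, 0, -0.015],
    [0, 0, -0.015],
    [0, 0, 0],
    [0, 0, 0],
    [0, 0, 0],
  ],
  delta_rot=[
    [0, 0, 0],
    [0, 0, 0],
    [0, 0, 0],
    [0, 0, 0],
    [0, 0, 0],
    [0, 0, 0],
    [0, 0, 0],
    [0, 0, 0],
    [0, 0, 0],
    [0, 0, 0],
    [0, 0, 0],
    [0, 0, 0],
    [0, 0, 0],
    [0, 0, 0],
  ],
  grip=[-1, -1, -1, -1, -1, -1, -1, -1, -1, -1, -1, -1, -1, -1],
)

```text
clock: 9.35
tool_pos: [0.456, -0.1676, 0.2831]
eef_rot: [0.222, 0.975, 0.0, -0.001]
contact_force: [0.7, -0.8, -2.3]
opening: 0.315
finger_force: 59.9
```

```bash
python3 - <<'E'
from h import *
togo([.493,.153,.28])
k={c:r.get_calibration(c) for c in("scene","top")}
s=r.get_state();p0=s["tool_pos"]; Rm=R.from_quat(s["eef_rot"])
obs={}
for c in k:
    im=r.snapshot(c)
    if c=="scene": cv2.imwrite("pics/s2.png",cv2.resize(im[180:420,230:470],None,fx=2.5,fy=2.5))
    for d in r.silhouettes(c,"tamper"):
        ctr=np.argwhere(d["pixels"]).mean(0)[::-1]; pp=proj(k[c],[p0[0],p0[1],p0[2]-.13+.03])[0]
        print(c,ctr.round(),pp.round(),d["pixels"].sum())
        if np.hypot(*(ctr-pp))<25 and c not in obs: obs[c]=d["pixels"]
# fit axis bottom point & tilt to the base outline (hull of base cylinder) in each view
w=k
def rend(k,x):
    b=np.array([x[0],x[1],p0[2]-.13]);T=R.from_euler("xy",x[2:4]) if len(x)>2 else R.identity()
    m=np.zeros((1920,2560),np.uint8)
    for part in[[(.0285,0),(.0285,.016)],[(.0285,.016),(.0145,.042)]]:
        P=np.vstack([ring((0,0),ra,z) for ra,z in part])
        h=cv2.convexHull(((proj(k,b+T.apply(P))+.5)*4).astype(np.float32));cv2.fillConvexPoly(m,np.round(h).astype(np.int32),255)
    return cv2.resize(m,(640,480),interpolation=cv2.INTER_AREA)/255.
if "scene" in obs:
    o=obs["scene"].astype(float)
    low=proj(k["scene"],[p0[0],p0[1],p0[2]-.13+.03])[0][1]
    sel=np.arange(480)[:,None]>low
    f=lambda x:np.abs(rend(k["scene"],x)-o)[np.broadcast_to(sel,o.shape)].sum()
    x=minimize(f,p0[:2],method="Nelder-Mead",options=dict(initial_simplex=p0[:2]+np.array([[0,0],[.006,0],[0,.006]])));print("base xy",x.x.round(4),x.fun)
E
```

```text
t 9.35 pos [ 0.456  -0.1676  0.2831] togo tool [0.1057 0.3049 0.0032] level rot deg [-0.01 -0.08 -0.  ] toolx [-0.901  0.434  0.001] F [ 0.7 -0.8 -2.3] M [-0.03  0.01  0.01] open 0.315 ff 59.9
scene [432. 330.] [383. 285.] 1475
scene [313. 332.] [383. 285.] 1507
scene [382. 288.] [383. 285.] 1510
top [439. 250.] [448. 308.] 625
top [373. 316.] [448. 308.] 576
top [437. 310.] [448. 308.] 116
base xy [ 0.4591 -0.165 ] 59.776470588235284
```

View pics/s2.png

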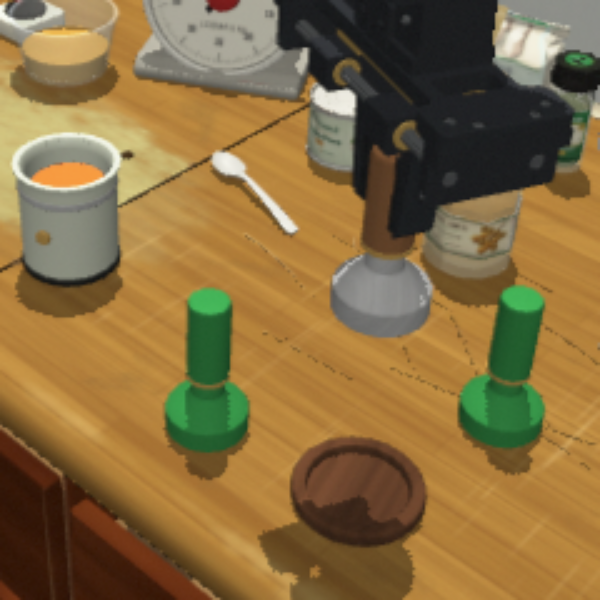

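The scene crop shows the tamper lifted out of the dish at (362,490), with its base at (381,290) in the crop. The handle leans slightly compared with the green ones, so I'll measure its tilt in the grip.

```bash
cat >> h.py <<'E'
def tamper_px(k,x,p0,Rm,fish,S=2):
    # x: grip offset along tool x,y (m), tilt about world x,y (rad)
    g=p0+Rm.apply([x[0],x[1],.045]);T=R.from_rotvec([x[2],x[3],0])
    base=np.zeros((480*S,640*S),np.uint8);full=base.copy()
    for i,part in enumerate([[(.0285,0),(.0285,.016)],[(.0285,.016),(.0145,.036),(.0145,.042)],[(.0145,.042),(.0145,.106)]]):
        P=np.vstack([ring((0,0),ra,z-.085) for ra,z in part])
        h=np.round(cv2.convexHull(((proj(k,g+T.apply(P),fish)+.5)*S).astype(np.float32))).astype(np.int32)
        cv2.fillConvexPoly(full,h,255)
        if i==0:cv2.fillConvexPoly(base,h,255)
    d=lambda m:cv2.resize(m,(640,480),interpolation=cv2.INTER_AREA)/255.
    return d(base),d(full)
def tilt(name):
    s=r.get_state();p0=np.array(s["tool_pos"]);Rm=R.from_quat(s["eef_rot"]);O={}
    for c in("scene","wrist"):
        k=r.get_calibration(c);im=r.snapshot(c);b,f=tamper_px(k,[0]*4,p0,Rm,c=="wrist")
        L=r.silhouettes(c,"tamper");L=[d for d in L if (d["pixels"]*f).sum()>.4*d["pixels"].sum()]
        if L: O[c]=(k,L[0]["pixels"].astype(float),im,c=="wrist")
    def cost(x,cs):
        t=1e4*(x[1]**2*100)
        for c in cs:
            k,o,_,fi=O[c];b,f=tamper_px(k,x,p0,Rm,fi);t+=(o*(1-f)).sum()+(b*(1-o)).sum()
        return t
    for cs in([[c] for c in O]+[list(O)]):
        best=min((minimize(cost,x0,args=(cs,),method="Nelder-Mead",options=dict(initial_simplex=np.array(x0)+np.vstack([np.zeros(4),np.diag([.003,.003,.04,.04])]),maxiter=250)) for x0 in([0]*4,[0,0,.03,-.03])),key=lambda o:o.fun)
        x=best.x;tl=Rm.inv().apply([x[2],x[3],0])
        print(cs,"grip off mm",(x[:2]*1e3).round(1),"tilt world deg",np.degrees(x[2:]).round(2),"tilt tool deg",np.degrees(tl).round(2),"cost",round(best.fun,1),"base xy",(p0+Rm.apply([x[0],x[1],.045])+R.from_rotvec([x[2],x[3],0]).apply([0,0,-.085])).round(4))
    for c in O:
        k,o,im,fi=O[c];b,f=tamper_px(k,x,p0,Rm,fi)
        cv2.drawContours(im,cv2.findContours((f>.5).astype(np.uint8),0,1)[0],-1,(255,255,0),1)
        cv2.drawContours(im,cv2.findContours((o>.5).astype(np.uint8),0,1)[0],-1,(255,0,255),1)
        O[c]=im
    cv2.imwrite(f"pics/{name}.png",np.hstack([cv2.resize(i,(400,300)) if 0 else i[150:400,220:500] for i in O.values()]))
E
python3 - <<'E'
from h import *
tilt("tilt1")
E
```

```text
['scene'] grip off mm [-1.3  2.5] tilt world deg [-0.35  0.95] tilt tool deg [0.73 0.7  0.  ] cost 42.6 base xy [ 0.4571 -0.1664  0.1534]
['wrist'] grip off mm [-0.7  0.5] tilt world deg [-0.29 -0.97] tilt tool deg [-0.16 -1.   -0.  ] cost 268.3 base xy [ 0.4586 -0.1679  0.1534]
['scene', 'wrist'] grip off mm [-0.5  0.5] tilt world deg [-0.32 -0.88] tilt tool deg [-0.1  -0.93 -0.  ] cost 368.4 base xy [ 0.4583 -0.1677  0.1534]
```

View pics/tilt1.png

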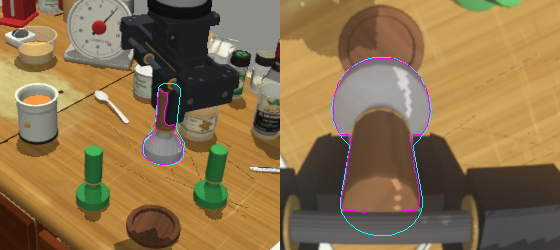

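The measured tilt is within the fit noise (≤1°): cyan model and magenta mask agree, with the base at (163,150) in the left half and (382,110) in the right. Next I'll carry it over the canister.

Emit:
play_rows(
  translation=[
    [0.0038, 0.0109, 0],
    [0.0076, 0.0217, 0],
    [0.0076, 0.0217, 0],
    [0.0076, 0.0217, 0],
    [0.0076, 0.0217, 0],
    [0.0076, 0.0217, 0],
    [0.0076, 0.0217, 0],
    [0.0076, 0.0217, 0],
    [0.0076, 0.0217, 0],
    [0.0076, 0.0217, 0],
    [0.0076, 0.0217, 0],
    [0.0076, 0.0217, 0],
    [0.0076, 0.0217, 0],
    [0.0076, 0.0217, 0],
    [0.0038, 0.0109, 0],
    [0, 0, 0],
    [0, 0, 0.02],
    [0, 0, 0.02],
    [0, 0, 0],
    [0, 0, 0],
  ],
  delta_rot=[
    [0, 0, 0],
    [0, 0, 0],
    [0, 0, 0],
    [0, 0, 0],
    [0, 0, 0],
    [0, 0, 0],
    [0, 0, 0],
    [0, 0, 0],
    [0, 0, 0],
    [0, 0, 0],
    [0, 0, 0],
    [0, 0, 0],
    [0, 0, 0],
    [0, 0, 0],
    [0, 0, 0],
    [0, 0, 0],
    [0, 0, 0],
    [0, 0, 0],
    [0, 0, 0],
    [0, 0, 0],
  ],
  grip=[-1, -1, -1, -1, -1, -1, -1, -1, -1, -1, -1, -1, -1, -1, -1, -1, -1, -1, -1, -1],
)

```text
clock: 12.25
tool_pos: [0.4928, 0.1518, 0.2442]
eef_rot: [0.223, 0.975, 0.0, 0.0]
contact_force: [0.8, 0.7, -2.4]
opening: 0.313
finger_force: 59.9
```

```bash
python3 - <<'E'
from h import *
togo([.492,.153,.23])
tilt("tilt2")
for c in("scene","top","wrist"):
    k=r.get_calibration(c);im=r.snapshot(c)
    for z,ra in((.092,.042),(.092,.036),(0,.038)):
        for p in proj(k,ring((.493,.153),ra,z),c=="wrist"): cv2.circle(im,tuple(int(v) for v in np.round(p)),0,(255,255,0),-1)
    if c=="wrist":W=im[60:360,170:470]
    if c=="scene":S=cv2.resize(im[190:310,200:320],(300,300),interpolation=cv2.INTER_CUBIC)
cv2.imwrite("pics/over.png",cv2.resize(np.hstack([S,W]),(800,400)))
E
```

```text
t 12.25 pos [0.4928 0.1518 0.2442] togo tool [0.0012 0.0008 0.0142] level rot deg [ 0.01  0.03 -0.  ] toolx [-0.901  0.435 -0.001] F [ 0.8  0.7 -2.4] M [ 0.02 -0.01 -0.05] open 0.313 ff 59.9
['scene'] grip off mm [-0.9  1.8] tilt world deg [0.88 0.27] tilt tool deg [-0.67  0.63  0.  ] cost 43.3 base xy [0.494  0.1543 0.1143]
['wrist'] grip off mm [-0.4  0.7] tilt world deg [-0.67 -1.53] tilt tool deg [-0.06 -1.67 -0.  ] cost 315.4 base xy [0.4957 0.1513 0.1143]
['scene', 'wrist'] grip off mm [-0.4  0.9] tilt world deg [-0.5  -1.45] tilt tool deg [-0.18 -1.52 -0.  ] cost 399.4 base xy [0.4957 0.1516 0.1143]
```

View pics/over.png

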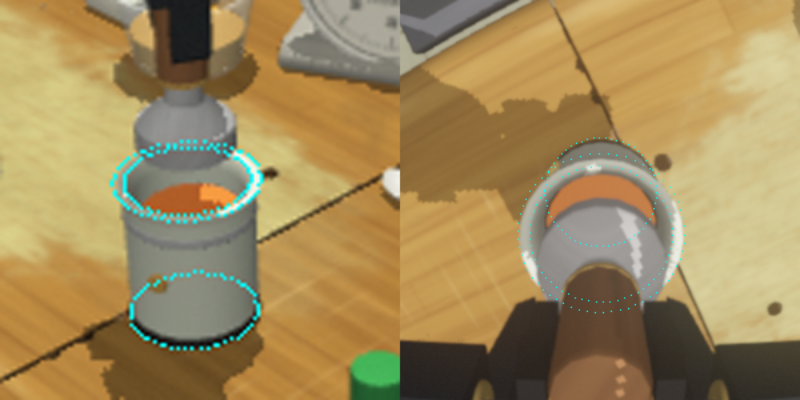

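The left view shows the tamper base at (186,135) above the canister mouth at (187,180). In the wrist view the base is centred at (601,250) over the rim at (602,220). The model rings match, so I'll nudge about 1 mm and descend to just above the lid.

Emit:
play_rows(
  translation=[
    [0.0012, 0.0002, 0],
    [0, 0, 0.006],
    [0, 0, 0.006],
    [0, 0, 0.006],
    [0, 0, 0.006],
    [0, 0, 0.005],
    [0, 0, 0.004],
    [0, 0, 0],
    [0, 0, 0],
  ],
  delta_rot=[
    [0, 0, 0],
    [0, 0, 0],
    [0, 0, 0],
    [0, 0, 0],
    [0, 0, 0],
    [0, 0, 0],
    [0, 0, 0],
    [0, 0, 0],
    [0, 0, 0],
  ],
  grip=[-1, -1, -1, -1, -1, -1, -1, -1, -1],
)

```text
clock: 13.72
tool_pos: [0.4916, 0.1531, 0.2108]
eef_rot: [0.223, 0.975, 0.0, 0.0]
contact_force: [0.4, 0.3, -3.0]
opening: 0.316
finger_force: 59.9
```

```bash
python3 - <<'E'
from h import *
togo([.492,.153,.21])
k=r.get_calibration("wrist");im=r.snapshot("wrist");a=im[60:360,170:470].copy()
k=r.get_calibration("scene");im=r.snapshot("scene")
cv2.imwrite("pics/in.png",cv2.resize(np.hstack([cv2.resize(im[190:310,200:320],(300,300),interpolation=cv2.INTER_CUBIC),a]),(800,400)))
E
```

```text
t 13.72 pos [0.4916 0.1531 0.2108] togo tool [-0.0004  0.0001  0.0008] level rot deg [ 0.02  0.01 -0.  ] toolx [-0.901  0.434 -0.   ] F [ 0.4  0.3 -3. ] M [-0.03  0.02 -0.06] open 0.316 ff 59.9
```

View pics/in.png

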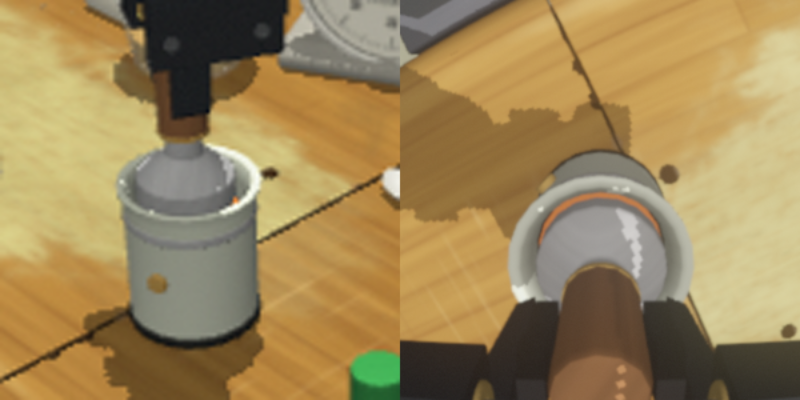

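In the scene view the base at (185,185) sits inside the mouth at (189,185), about 1 mm to the left. The wrist view shows it centred at (601,250) with an even gap. Now I'll press down in small steps and watch the force.

Emit:
play_rows(
  translation=[
    [-0.0006, 0, 0.002],
    [0, 0, 0.002],
    [0, 0, 0.0015],
    [0, 0, 0.0015],
  ],
  delta_rot=[
    [0, 0, 0],
    [0, 0, 0],
    [0, 0, 0],
    [0, 0, 0],
  ],
  grip=[-1, -1, -1, -1],
)

```text
clock: 14.32
tool_pos: [0.492, 0.1528, 0.2036]
eef_rot: [0.222, 0.975, 0.0, -0.0]
contact_force: [-0.1, -0.4, -3.9]
opening: 0.314
finger_force: 59.9
```

Emit:
play_rows(
  translation=[
    [0, 0, 0.001],
    [0, 0, 0.001],
    [0, 0, 0.001],
  ],
  delta_rot=[
    [0, 0, 0],
    [0, 0, 0],
    [0, 0, 0],
  ],
  grip=[-1, -1, -1],
)

```text
clock: 14.7
tool_pos: [0.492, 0.1529, 0.2009]
eef_rot: [0.222, 0.975, 0.0, 0.0]
contact_force: [-0.9, -0.5, 1.2]
opening: 0.313
finger_force: 59.9
```

Emit:
play_rows(
  translation=[
    [0, 0, 0.001],
    [0, 0, 0.001],
    [0, 0, 0.001],
  ],
  delta_rot=[
    [0, 0, 0],
    [0, 0, 0],
    [0, 0, 0],
  ],
  grip=[-1, -1, -1],
)

```text
clock: 15.08
tool_pos: [0.4921, 0.1528, 0.198]
eef_rot: [0.223, 0.975, 0.0, 0.0]
contact_force: [-0.5, -0.2, 5.1]
opening: 0.317
finger_force: 59.9
```

Emit:
play_rows(
  translation=[
    [0, 0, 0.001],
    [0, 0, 0.001],
    [0, 0, 0.001],
  ],
  delta_rot=[
    [0, 0, 0],
    [0, 0, 0],
    [0, 0, 0],
  ],
  grip=[-1, -1, -1],
)

```text
clock: 15.45
tool_pos: [0.4921, 0.1528, 0.1947]
eef_rot: [0.223, 0.975, 0.0, 0.0]
contact_force: [-1.0, -0.1, 5.0]
opening: 0.316
finger_force: 59.9
```

Emit:
play_rows(
  translation=[
    [0, 0, 0.001],
    [0, 0, 0.001],
    [0, 0, 0.001],
    [0, 0, 0.001],
  ],
  delta_rot=[
    [0, 0, 0],
    [0, 0, 0],
    [0, 0, 0],
    [0, 0, 0],
  ],
  grip=[-1, -1, -1, -1],
)

```text
clock: 15.95
tool_pos: [0.4921, 0.1528, 0.1908]
eef_rot: [0.223, 0.975, 0.0, 0.0]
contact_force: [-1.7, -0.3, 5.7]
opening: 0.313
finger_force: 59.9
```

Emit:
play_rows(
  translation=[
    [0, 0, 0.001],
    [0, 0, 0.001],
    [0, 0, 0.001],
    [0, 0, 0.001],
  ],
  delta_rot=[
    [0, 0, 0],
    [0, 0, 0],
    [0, 0, 0],
    [0, 0, 0],
  ],
  grip=[-1, -1, -1, -1],
)

```text
clock: 16.45
tool_pos: [0.4922, 0.1528, 0.1868]
eef_rot: [0.223, 0.975, 0.0, 0.0]
contact_force: [-1.1, 0.6, 7.0]
opening: 0.314
finger_force: 59.9
```

Emit:
play_rows(
  translation=[
    [0, 0, 0.001],
    [0, 0, 0.001],
    [0, 0, 0.0005],
  ],
  delta_rot=[
    [0, 0, 0],
    [0, 0, 0],
    [0, 0, 0],
  ],
  grip=[-1, -1, -1],
)

```text
clock: 16.82
tool_pos: [0.4922, 0.1529, 0.1844]
eef_rot: [0.223, 0.975, 0.0, 0.0]
contact_force: [-1.5, 0.1, 6.7]
opening: 0.315
finger_force: 59.9
```

```bash
python3 - <<'E'
from h import *
togo([.492,.153,.181])
tilt("tilt3")
E
```

```text
t 16.82 pos [0.4922 0.1529 0.1844] togo tool [0.0002 0.     0.0034] level rot deg [ 0.03  0.02 -0.  ] toolx [-0.901  0.434 -0.   ] F [-1.5  0.1  6.7] M [-0.17  0.23 -0.02] open 0.315 ff 59.9
['scene'] grip off mm [18.5  0.4] tilt world deg [ 14.39 -28.65] tilt tool deg [-25.4  -19.57   0.  ] cost 327.7 base xy [0.516  0.1816 0.0673]
['scene'] grip off mm [18.5  0.4] tilt world deg [ 14.39 -28.65] tilt tool deg [-25.4  -19.57   0.  ] cost 327.7 base xy [0.516  0.1816 0.0673]
```

Emit:
play_rows(
  translation=[
    [0, 0, 0.0005],
    [0, 0, 0.0005],
    [0, 0, 0.0005],
    [0, 0, 0.0005],
  ],
  delta_rot=[
    [0, 0, 0],
    [0, 0, 0],
    [0, 0, 0],
    [0, 0, 0],
  ],
  grip=[-1, -1, -1, -1],
)

```text
clock: 17.52
tool_pos: [0.4922, 0.1528, 0.1824]
eef_rot: [0.223, 0.975, 0.0, 0.0]
contact_force: [-0.3, -0.8, 7.4]
opening: 0.314
finger_force: 60.0
```

Emit:
play_rows(
  translation=[
    [0, 0, 0.0005],
    [0, 0, 0.0005],
  ],
  delta_rot=[
    [0, 0, 0],
    [0, 0, 0],
  ],
  grip=[-1, -1],
)

```text
clock: 17.77
tool_pos: [0.4922, 0.1529, 0.1814]
eef_rot: [0.223, 0.975, 0.0, 0.0]
contact_force: [-1.2, -0.7, 7.3]
opening: 0.316
finger_force: 60.0
```

Emit:
play_rows(
  translation=[
    [0, 0, 0.0005],
    [0, 0, 0.0005],
  ],
  delta_rot=[
    [0, 0, 0],
    [0, 0, 0],
  ],
  grip=[-1, -1],
)

```text
clock: 18.02
tool_pos: [0.4922, 0.1529, 0.1804]
eef_rot: [0.223, 0.975, 0.0, 0.0]
contact_force: [-1.9, -0.6, 6.8]
opening: 0.316
finger_force: 60.0
```

Emit:
play_rows(
  translation=[
    [0, 0, 0.0002],
  ],
  delta_rot=[
    [0, 0, 0],
  ],
  grip=[-1],
)

```text
clock: 18.15
tool_pos: [0.4922, 0.1528, 0.1802]
eef_rot: [0.223, 0.975, 0.0, 0.0]
contact_force: [-1.2, 0.0, 7.3]
opening: 0.316
finger_force: 60.0
```

Emit:
play_rows(
  translation=[
    [0, 0, 0.0002],
  ],
  delta_rot=[
    [0, 0, 0],
  ],
  grip=[-1],
)

```text
clock: 18.27
tool_pos: [0.4922, 0.1528, 0.18]
eef_rot: [0.223, 0.975, 0.0, 0.0]
contact_force: [-1.4, -0.4, 7.8]
opening: 0.314
finger_force: 60.0
```

Emit:
play_rows(
  translation=[
    [0, 0, 0.0003],
  ],
  delta_rot=[
    [0, 0, 0],
  ],
  grip=[-1],
)

```text
clock: 18.4
tool_pos: [0.4922, 0.1528, 0.1798]
eef_rot: [0.223, 0.975, 0.0, 0.0]
contact_force: [-1.9, -1.1, 7.2]
opening: 0.312
finger_force: 60.0
```

Emit:
play_rows(
  translation=[
    [0, 0, 0.0003],
  ],
  delta_rot=[
    [0, 0, 0],
  ],
  grip=[-1],
)

```text
clock: 18.52
tool_pos: [0.4922, 0.1529, 0.1795]
eef_rot: [0.223, 0.975, 0.0, 0.0]
contact_force: [-0.9, -1.0, 7.5]
opening: 0.314
finger_force: 60.0
```

Emit:
play_rows(
  translation=[
    [0, 0, 0.0003],
  ],
  delta_rot=[
    [0, 0, 0],
  ],
  grip=[-1],
)

```text
clock: 18.65
tool_pos: [0.4922, 0.1529, 0.1792]
eef_rot: [0.223, 0.975, 0.0, 0.0]
contact_force: [-1.7, 0.9, 7.8]
opening: 0.318
finger_force: 60.0
```

Emit:
play_rows(
  translation=[
    [0, 0, 0.0003],
  ],
  delta_rot=[
    [0, 0, 0],
  ],
  grip=[-1],
)

```text
clock: 18.77
tool_pos: [0.4922, 0.1528, 0.1789]
eef_rot: [0.223, 0.975, 0.0, 0.0]
contact_force: [-1.4, -1.1, 7.6]
opening: 0.319
finger_force: 60.0
```

Emit:
play_rows(
  translation=[
    [0, 0, 0.0003],
  ],
  delta_rot=[
    [0, 0, 0],
  ],
  grip=[-1],
)

```text
clock: 18.9
tool_pos: [0.4922, 0.1528, 0.1786]
eef_rot: [0.223, 0.975, 0.0, 0.0]
contact_force: [-1.4, -0.8, 7.0]
opening: 0.317
finger_force: 60.0
```

Emit:
play_rows(
  translation=[
    [0, 0, 0.0003],
  ],
  delta_rot=[
    [0, 0, 0],
  ],
  grip=[-1],
)

```text
clock: 19.02
tool_pos: [0.4922, 0.1529, 0.1783]
eef_rot: [0.222, 0.975, 0.0, 0.0]
contact_force: [-1.1, -0.1, 6.8]
opening: 0.314
finger_force: 60.0
```

Emit:
play_rows(
  translation=[
    [0, 0, 0.0003],
  ],
  delta_rot=[
    [0, 0, 0],
  ],
  grip=[-1],
)

```text
clock: 19.15
tool_pos: [0.4922, 0.1528, 0.178]
eef_rot: [0.223, 0.975, 0.0, 0.0]
contact_force: [-1.9, -0.1, 7.8]
opening: 0.314
finger_force: 60.0
```

Emit:
play_rows(
  translation=[
    [0, 0, 0.0003],
  ],
  delta_rot=[
    [0, 0, 0],
  ],
  grip=[-1],
)

```text
clock: 19.27
tool_pos: [0.4922, 0.1529, 0.1777]
eef_rot: [0.222, 0.975, 0.0, 0.0]
contact_force: [-0.8, -1.0, 9.0]
opening: 0.311
finger_force: 60.0
```

Emit:
play_rows(
  translation=[
    [0, 0, 0.0002],
  ],
  delta_rot=[
    [0, 0, 0],
  ],
  grip=[-1],
)

```text
clock: 19.4
tool_pos: [0.4922, 0.1529, 0.1775]
eef_rot: [0.223, 0.975, 0.0, 0.0]
contact_force: [-0.0, -0.8, 7.3]
opening: 0.316
finger_force: 60.0
```

Emit:
play_rows(
  translation=[
    [0, 0, 0.0002],
  ],
  delta_rot=[
    [0, 0, 0],
  ],
  grip=[-1],
)

```text
clock: 19.52
tool_pos: [0.4922, 0.1529, 0.1773]
eef_rot: [0.222, 0.975, 0.0, 0.0]
contact_force: [-0.7, 0.1, 7.4]
opening: 0.315
finger_force: 60.0
```

Emit:
play_rows(
  translation=[
    [0, 0, 0.0003],
  ],
  delta_rot=[
    [0, 0, 0],
  ],
  grip=[-1],
)

```text
clock: 19.65
tool_pos: [0.4922, 0.1529, 0.177]
eef_rot: [0.223, 0.975, 0.0, 0.0]
contact_force: [-2.3, 0.0, 7.4]
opening: 0.311
finger_force: 60.0
```

Emit:
play_rows(
  translation=[
    [0, 0, 0.0003],
  ],
  delta_rot=[
    [0, 0, 0],
  ],
  grip=[-1],
)

```text
clock: 19.77
tool_pos: [0.4922, 0.1529, 0.1767]
eef_rot: [0.223, 0.975, 0.0, 0.0]
contact_force: [-0.6, -1.0, 7.4]
opening: 0.309
finger_force: 60.0
```

Emit:
play_rows(
  translation=[
    [0, 0, 0.0003],
  ],
  delta_rot=[
    [0, 0, 0],
  ],
  grip=[-1],
)

```text
clock: 19.9
tool_pos: [0.4922, 0.1529, 0.1764]
eef_rot: [0.223, 0.975, 0.0, 0.0]
contact_force: [-1.1, 0.6, 7.6]
opening: 0.315
finger_force: 60.0
```

Emit:
play_rows(
  translation=[
    [0, 0, 0.0003],
  ],
  delta_rot=[
    [0, 0, 0],
  ],
  grip=[-1],
)

```text
clock: 20.02
tool_pos: [0.4922, 0.1528, 0.1761]
eef_rot: [0.223, 0.975, 0.0, 0.0]
contact_force: [-1.0, -0.4, 7.7]
opening: 0.313
finger_force: 60.0
```

Emit:
play_rows(
  translation=[
    [0, 0, 0.0003],
  ],
  delta_rot=[
    [0, 0, 0],
  ],
  grip=[-1],
)

```text
clock: 20.15
tool_pos: [0.4922, 0.1529, 0.1758]
eef_rot: [0.222, 0.975, 0.0, 0.0]
contact_force: [-1.0, -0.0, 8.0]
opening: 0.313
finger_force: 60.0
```

Emit:
play_rows(
  translation=[
    [0, 0, 0.0003],
  ],
  delta_rot=[
    [0, 0, 0],
  ],
  grip=[-1],
)

```text
clock: 20.27
tool_pos: [0.4922, 0.1529, 0.1755]
eef_rot: [0.223, 0.975, 0.0, 0.0]
contact_force: [-1.6, 0.2, 8.7]
opening: 0.313
finger_force: 60.0
```

Emit:
play_rows(
  translation=[
    [0, 0, 0.0003],
  ],
  delta_rot=[
    [0, 0, 0],
  ],
  grip=[-1],
)

```text
clock: 20.4
tool_pos: [0.4922, 0.1529, 0.1752]
eef_rot: [0.223, 0.975, 0.0, 0.0]
contact_force: [-1.1, -0.1, 8.8]
opening: 0.314
finger_force: 60.0
```

Emit:
play_rows(
  translation=[
    [0, 0, 0.0002],
  ],
  delta_rot=[
    [0, 0, 0],
  ],
  grip=[-1],
)

```text
clock: 20.52
tool_pos: [0.4922, 0.1528, 0.1751]
eef_rot: [0.223, 0.975, 0.0, 0.0]
contact_force: [-1.1, 1.0, 8.3]
opening: 0.314
finger_force: 60.0
```

Emit:
play_rows(
  translation=[
    [0, 0, 0.0003],
  ],
  delta_rot=[
    [0, 0, 0],
  ],
  grip=[-1],
)

```text
clock: 20.65
tool_pos: [0.4922, 0.1528, 0.1747]
eef_rot: [0.223, 0.975, 0.0, 0.0]
contact_force: [-1.6, -0.6, 8.5]
opening: 0.318
finger_force: 60.0
```

Emit:
play_rows(
  translation=[
    [0, 0, 0.0002],
  ],
  delta_rot=[
    [0, 0, 0],
  ],
  grip=[-1],
)

```text
clock: 20.78
tool_pos: [0.4922, 0.1529, 0.1745]
eef_rot: [0.222, 0.975, 0.0, 0.0]
contact_force: [-2.1, -0.1, 7.8]
opening: 0.318
finger_force: 60.0
```

Emit:
play_rows(
  translation=[
    [0, 0, 0.0003],
  ],
  delta_rot=[
    [0, 0, 0],
  ],
  grip=[-1],
)

```text
clock: 20.9
tool_pos: [0.4922, 0.1529, 0.1742]
eef_rot: [0.223, 0.975, 0.0, 0.0]
contact_force: [-2.0, 0.1, 8.8]
opening: 0.312
finger_force: 60.0
```

Emit:
play_rows(
  translation=[
    [0, 0, 0.0003],
  ],
  delta_rot=[
    [0, 0, 0],
  ],
  grip=[-1],
)

```text
clock: 21.02
tool_pos: [0.4922, 0.1529, 0.1739]
eef_rot: [0.223, 0.975, 0.0, 0.0]
contact_force: [-0.9, 0.2, 8.5]
opening: 0.315
finger_force: 60.0
```

Emit:
play_rows(
  translation=[
    [0, 0, 0.0003],
  ],
  delta_rot=[
    [0, 0, 0],
  ],
  grip=[-1],
)

```text
clock: 21.15
tool_pos: [0.4922, 0.1529, 0.1736]
eef_rot: [0.223, 0.975, 0.0, 0.0]
contact_force: [-1.5, -0.1, 8.5]
opening: 0.311
finger_force: 60.0
```

Emit:
play_rows(
  translation=[
    [0, 0, 0.0003],
  ],
  delta_rot=[
    [0, 0, 0],
  ],
  grip=[-1],
)

```text
clock: 21.28
tool_pos: [0.4923, 0.1529, 0.1736]
eef_rot: [0.223, 0.975, 0.0, 0.0]
contact_force: [-1.8, -0.5, 12.8]
opening: 0.313
finger_force: 60.0
```

Emit:
play_rows(
  translation=[
    [0, 0, 0.0001],
  ],
  delta_rot=[
    [0, 0, 0],
  ],
  grip=[-1],
)

```text
clock: 21.4
tool_pos: [0.4923, 0.1529, 0.1736]
eef_rot: [0.223, 0.975, 0.0, 0.0]
contact_force: [-2.0, 0.1, 11.8]
opening: 0.315
finger_force: 60.0
```

Emit:
play_rows(
  translation=[
    [0, 0, 0],
  ],
  delta_rot=[
    [0, 0, 0],
  ],
  grip=[-1],
)

```text
clock: 21.52
tool_pos: [0.4922, 0.1528, 0.1736]
eef_rot: [0.223, 0.975, 0.0, 0.0]
contact_force: [-2.0, -0.2, 11.0]
opening: 0.315
finger_force: 60.0
```

Emit:
play_rows(
  translation=[
    [0, 0, 0.0002],
  ],
  delta_rot=[
    [0, 0, 0],
  ],
  grip=[-1],
)

```text
clock: 21.65
tool_pos: [0.4923, 0.1528, 0.1735]
eef_rot: [0.223, 0.975, 0.0, 0.001]
contact_force: [-2.6, -0.2, 13.3]
opening: 0.316
finger_force: 60.0
```

Emit:
play_rows(
  translation=[
    [0, 0, 0],
  ],
  delta_rot=[
    [0, 0, 0],
  ],
  grip=[-1],
)

```text
clock: 21.78
tool_pos: [0.4923, 0.1528, 0.1735]
eef_rot: [0.223, 0.975, 0.0, 0.001]
contact_force: [-1.6, -0.5, 13.9]
opening: 0.316
finger_force: 60.0
```

Emit:
play_rows(
  translation=[
    [0, 0, 0.0002],
  ],
  delta_rot=[
    [0, 0, 0],
  ],
  grip=[-1],
)

```text
clock: 21.9
tool_pos: [0.4923, 0.1529, 0.1735]
eef_rot: [0.223, 0.975, 0.0, 0.001]
contact_force: [-2.7, 0.2, 17.0]
opening: 0.316
finger_force: 60.0
```

Emit:
play_rows(
  translation=[
    [0, 0, 0],
    [0, 0, 0],
  ],
  delta_rot=[
    [0, 0, 0],
    [0, 0, 0],
  ],
  grip=[-1, -1],
)

```text
clock: 22.15
tool_pos: [0.4923, 0.1528, 0.1735]
eef_rot: [0.223, 0.975, 0.0, 0.001]
contact_force: [-2.6, -0.5, 14.9]
opening: 0.316
finger_force: 60.0
```

```bash
python3 - <<'E'
from h import *
togo([.492,.153,.1735])
F=[]
for i in range(6):
    r.snapshot("wrist");F.append(r.get_state()["contact_force"])
print(np.mean(F,0).round(2),np.std(F,0).round(2))
E
```

```text
t 22.15 pos [0.4923 0.1528 0.1735] togo tool [ 0.0003  0.     -0.    ] level rot deg [ 0.04  0.06 -0.  ] toolx [-0.901  0.434 -0.001] F [-2.6 -0.5 14.9] M [-0.3   0.53 -0.08] open 0.316 ff 60.0
[-2.17 -0.9  14.77] [0.31 0.6  0.52]
```

Emit:
play_rows(
  translation=[
    [0, 0, 0],
    [0, 0, 0],
    [0, 0, 0],
    [0, 0, 0],
    [0, 0, 0],
    [0, 0, 0],
    [0, 0, 0],
    [0, 0, 0],
    [0, 0, 0],
    [0, 0, 0],
  ],
  delta_rot=[
    [0, 0, 0],
    [0, 0, 0],
    [0, 0, 0],
    [0, 0, 0],
    [0, 0, 0],
    [0, 0, 0],
    [0, 0, 0],
    [0, 0, 0],
    [0, 0, 0],
    [0, 0, 0],
  ],
  grip=[-1, -1, -1, -1, -1, -1, -1, -1, -1, -1],
)

```text
clock: 23.7
tool_pos: [0.4923, 0.1528, 0.1735]
eef_rot: [0.223, 0.975, 0.0, 0.001]
contact_force: [-2.3, -0.6, 14.1]
opening: 0.313
finger_force: 60.0
```

```bash
python3 - <<'E'
from h import *
togo([.492,.153,.1735])
E
```

```text
t 23.7 pos [0.4923 0.1528 0.1735] togo tool [ 0.0003  0.     -0.    ] level rot deg [ 0.04  0.06 -0.  ] toolx [-0.901  0.434 -0.001] F [-2.3 -0.6 14.1] M [-0.31  0.6   0.03] open 0.313 ff 60.0
```

Emit:
play_rows(
  translation=[
    [0, 0, -0.002],
    [0, 0, -0.008],
    [0, 0, -0.015],
    [0, 0, -0.015],
    [0, 0, -0.015],
    [0, 0, -0.015],
    [0, 0, 0],
    [0, 0, 0],
  ],
  delta_rot=[
    [0, 0, 0],
    [0, 0, 0],
    [0, 0, 0],
    [0, 0, 0],
    [0, 0, 0],
    [0, 0, 0],
    [0, 0, 0],
    [0, 0, 0],
  ],
  grip=[-1, -1, -1, -1, -1, -1, -1, -1],
)

```text
clock: 24.7
tool_pos: [0.4918, 0.1526, 0.2425]
eef_rot: [0.223, 0.975, -0.0, -0.0]
contact_force: [0.0, -0.7, -2.4]
opening: 0.312
finger_force: 59.9
```

```bash
python3 - <<'E'
from h import *
togo([.492,.153,.2435])
tilt("tilt4")
im=r.snapshot("wrist");cv2.imwrite("pics/w4.png",im)
F=[]
for i in range(6):
    r.snapshot("wrist");F.append(r.get_state()["contact_force"])
print(np.mean(F,0).round(2))
a=cv2.imread("pics/tilt4.png");b=im[100:350,200:480]
cv2.imwrite("pics/t4w.png",np.vstack([a[:,:560],np.hstack([b,cv2.resize(r.snapshot("top")[235:335,220:332],(280,250))])]))
E
```

```text
t 24.7 pos [0.4918 0.1526 0.2425] togo tool [-0.      0.0004 -0.001 ] level rot deg [-0.01 -0.01 -0.  ] toolx [-0.901  0.434  0.   ] F [ 0.  -0.7 -2.4] M [-0.03 -0.    0.  ] open 0.312 ff 59.9
['scene'] grip off mm [0.1 0.8] tilt world deg [ 1.54 -0.21] tilt tool deg [-1.48  0.48 -0.  ] cost 23.6 base xy [0.4924 0.1557 0.1125]
['wrist'] grip off mm [1.  0.1] tilt world deg [-0.73 -2.07] tilt tool deg [-0.24 -2.18  0.  ] cost 291.8 base xy [0.494  0.1521 0.1125]
['scene', 'wrist'] grip off mm [0.4 0.3] tilt world deg [-0.58 -1.53] tilt tool deg [-0.14 -1.63  0.  ] cost 364.9 base xy [0.4939 0.1522 0.1125]
[-0.12  0.05 -2.83]
```

View pics/t4w.png

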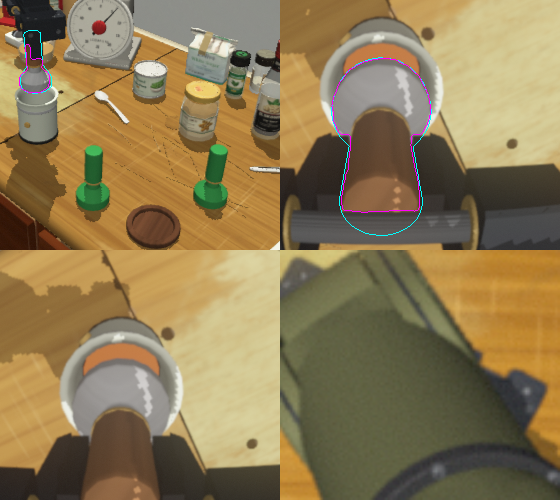

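The tamper is still square and nothing has moved. The mask at (382,105) is unchanged and the orange lid lies deep in the bore at (380,55). A quick pixel comparison of the wrist views before and after pressing will show whether it slipped in the grip.

```bash
python3 - <<'E'
from h import *
I={n:cv2.imread(f"pics/tilt{n}.png",0)[:, -280:].astype(np.float32) for n in(1,2,4)}
for nm,(y0,y1,x0,x1) in dict(neck=(95,125,78,126),handle=(140,195,75,130),base=(62,100,70,130)).items():
    for n in(2,4):
        W=np.eye(2,3,dtype=np.float32)
        cc,W=cv2.findTransformECC(I[1][y0:y1,x0:x1],I[n][y0-10:y1+10,x0-10:x1+10],np.float32([[1,0,10],[0,1,10]]),cv2.MOTION_TRANSLATION,(3,200,1e-5))
        print(nm,n,(W[:,2]-10).round(2),round(cc,3))
# lid level: fit ellipse of orange in wrist
im=cv2.imread("pics/w4.png");h=cv2.cvtColor(im,cv2.COLOR_BGR2HSV)
m=cv2.inRange(h,(5,120,120),(18,255,255));ys,xs=np.nonzero(m[100:250,250:420]);print(len(xs),xs.min()+250,xs.max()+250,ys.min()+100,ys.max()+100)
E
```

```text
neck 2 [-0.95 -0.01] 0.994
neck 4 [-0.6   0.04] 0.998
handle 2 [-0.31 -0.63] 0.969
handle 4 [-0.41  0.77] 0.962
base 2 [-0.63  0.59] 0.943
base 4 [-0.14  0.78] 0.956
6433 250 390 100 249
```

No slip (under 1 px). I'll carry the tamper back to the seat pose.

Emit:
play_rows(
  translation=[
    [0, 0, -0.02],
    [0, 0, -0.02],
    [-0.0037, -0.0107, 0],
    [-0.0077, -0.0217, 0],
    [-0.0077, -0.0217, 0],
    [-0.0077, -0.0217, 0],
    [-0.0077, -0.0217, 0],
    [-0.0077, -0.0217, 0],
    [-0.0077, -0.0217, 0],
    [-0.0077, -0.0217, 0],
    [-0.0077, -0.0217, 0],
    [-0.0077, -0.0217, 0],
    [-0.0077, -0.0217, 0],
    [-0.0077, -0.0217, 0],
    [-0.0077, -0.0217, 0],
    [-0.0077, -0.0217, 0],
    [-0.0037, -0.0107, 0],
    [0, 0, 0],
    [0, 0, 0],
  ],
  delta_rot=[
    [0, 0, 0],
    [0, 0, 0],
    [0, 0, 0],
    [0, 0, 0],
    [0, 0, 0],
    [0, 0, 0],
    [0, 0, 0],
    [0, 0, 0],
    [0, 0, 0],
    [0, 0, 0],
    [0, 0, 0],
    [0, 0, 0],
    [0, 0, 0],
    [0, 0, 0],
    [0, 0, 0],
    [0, 0, 0],
    [0, 0, 0],
    [0, 0, 0],
    [0, 0, 0],
  ],
  grip=[-1, -1, -1, -1, -1, -1, -1, -1, -1, -1, -1, -1, -1, -1, -1, -1, -1, -1, -1],
)

```text
clock: 27.68
tool_pos: [0.4572, -0.1663, 0.2823]
eef_rot: [0.222, 0.975, 0.0, -0.0]
contact_force: [0.2, -0.4, -3.9]
opening: 0.317
finger_force: 59.9
```

```bash
python3 - <<'E'
from h import *
togo([.4563,-.167,.1337])
E
```

```text
t 27.68 pos [ 0.4572 -0.1663  0.2823] togo tool [ 0.0004 -0.0011  0.1486] level rot deg [ 0.04 -0.03 -0.  ] toolx [-0.902  0.433  0.001] F [ 0.2 -0.4 -3.9] M [ 0.04 -0.01  0.  ] open 0.317 ff 59.9
```

Emit:
play_rows(
  translation=[
    [0.0004, -0.0011, 0.01],
    [0, 0, 0.015],
    [0, 0, 0.015],
    [0, 0, 0.015],
    [0, 0, 0.015],
    [0, 0, 0.015],
    [0, 0, 0.015],
    [0, 0, 0.015],
    [0, 0, 0.012],
    [0, 0, 0.008],
    [0, 0, 0.005],
    [0, 0, 0.003],
    [0, 0, 0.002],
    [0, 0, 0.001],
    [0, 0, 0],
    [0, 0, 0],
  ],
  delta_rot=[
    [0, 0, 0],
    [0, 0, 0],
    [0, 0, 0],
    [0, 0, 0],
    [0, 0, 0],
    [0, 0, 0],
    [0, 0, 0],
    [0, 0, 0],
    [0, 0, 0],
    [0, 0, 0],
    [0, 0, 0],
    [0, 0, 0],
    [0, 0, 0],
    [0, 0, 0],
    [0, 0, 0],
    [0, 0, 0],
  ],
  grip=[-1, -1, -1, -1, -1, -1, -1, -1, -1, -1, -1, -1, -1, -1, -1, -1],
)

```text
clock: 29.68
tool_pos: [0.4564, -0.1682, 0.1366]
eef_rot: [0.223, 0.975, 0.0, 0.0]
contact_force: [-0.3, -0.7, -3.8]
opening: 0.317
finger_force: 59.9
```

```bash
python3 - <<'E'
from h import *
togo([.4563,-.167,.1337])
E
```

```text
t 29.68 pos [ 0.4564 -0.1682  0.1366] togo tool [0.0006 0.001  0.0029] level rot deg [0.01 0.02 0.  ] toolx [-0.901  0.434 -0.   ] F [-0.3 -0.7 -3.8] M [-0.01 -0.01  0.02] open 0.317 ff 59.9
```

Emit:
play_rows(
  translation=[
    [0.0004, 0.0008, 0.001],
    [0, 0, 0.0008],
    [0, 0, 0.0007],
  ],
  delta_rot=[
    [0, 0, 0],
    [0, 0, 0],
    [0, 0, 0],
  ],
  grip=[-1, -1, -1],
)

```text
clock: 30.05
tool_pos: [0.4564, -0.1672, 0.1339]
eef_rot: [0.222, 0.975, 0.0, 0.0]
contact_force: [-0.7, -0.2, -3.4]
opening: 0.314
finger_force: 59.9
```

Emit:
play_rows(
  translation=[
    [0, 0, 0.0003],
    [0, 0, 0],
  ],
  delta_rot=[
    [0, 0, 0],
    [0, 0, 0],
  ],
  grip=[-1, -1],
)

```text
clock: 30.3
tool_pos: [0.4563, -0.1672, 0.1337]
eef_rot: [0.222, 0.975, 0.0, -0.0]
contact_force: [-0.1, -1.2, -3.4]
opening: 0.314
finger_force: 59.9
```

Emit:
play_rows(
  translation=[
    [0, 0, 0.0004],
  ],
  delta_rot=[
    [0, 0, 0],
  ],
  grip=[-1],
)

```text
clock: 30.42
tool_pos: [0.4564, -0.1672, 0.1336]
eef_rot: [0.222, 0.975, 0.0, 0.0]
contact_force: [-1.0, 0.6, 4.9]
opening: 0.315
finger_force: 59.9
```

Emit:
play_rows(
  translation=[
    [0, 0, 0.0003],
  ],
  delta_rot=[
    [0, 0, 0],
  ],
  grip=[-1],
)

```text
clock: 30.55
tool_pos: [0.4564, -0.1671, 0.1335]
eef_rot: [0.222, 0.975, -0.0, 0.0]
contact_force: [-1.7, 2.2, 7.7]
opening: 0.314
finger_force: 60.0
```

Emit:
play_rows(
  translation=[
    [0, 0, 0.0003],
  ],
  delta_rot=[
    [0, 0, 0],
  ],
  grip=[-1],
)

```text
clock: 30.68
tool_pos: [0.4564, -0.1671, 0.1335]
eef_rot: [0.222, 0.975, -0.0, 0.0]
contact_force: [-1.5, 1.5, 12.1]
opening: 0.314
finger_force: 60.0
```

It's seated at the same height as at pick-up. I'll release and rise.

Emit:
play_rows(
  translation=[
    [0, 0, -0.0006],
    [0, 0, 0],
    [0, 0, 0],
    [0, 0, 0],
    [0, 0, 0],
    [0, 0, 0],
    [0, 0, -0.005],
    [0, 0, -0.015],
    [0, 0, -0.02],
    [0, 0, -0.02],
    [0, 0, -0.02],
    [0, 0, -0.02],
    [0, 0, -0.02],
    [0, 0, -0.02],
    [0, 0, -0.02],
    [0, 0, -0.01],
  ],
  delta_rot=[
    [0, 0, 0],
    [0, 0, 0],
    [0, 0, 0],
    [0, 0, 0],
    [0, 0, 0],
    [0, 0, 0],
    [0, 0, 0],
    [0, 0, 0],
    [0, 0, 0],
    [0, 0, 0],
    [0, 0, 0],
    [0, 0, 0],
    [0, 0, 0],
    [0, 0, 0],
    [0, 0, 0],
    [0, 0, 0],
  ],
  grip=[-1, 0, 1, 1, 1, 1, 1, 1, 1, 1, 1, 1, 1, 1, 1, 1],
  squeeze=20,
)

```text
clock: 32.67
tool_pos: [0.4564, -0.1673, 0.3044]
eef_rot: [0.223, 0.975, -0.0, 0.001]
contact_force: [0.8, 0.5, -0.1]
opening: 0.999
finger_force: 0.0
```

Emit:
play_rows(
  translation=[
    [0.0077, 0.0217, 0],
    [0.0077, 0.0217, 0],
    [0.0077, 0.0217, 0],
    [0.0077, 0.0217, 0],
    [0.0077, 0.0217, 0],
    [0.0077, 0.0217, 0],
    [0.0077, 0.0217, 0],
    [0.0077, 0.0217, 0],
    [0, 0, 0],
    [0, 0, 0],
  ],
  delta_rot=[
    [0, 0, 0],
    [0, 0, 0],
    [0, 0, 0],
    [0, 0, 0],
    [0, 0, 0],
    [0, 0, 0],
    [0, 0, 0],
    [0, 0, 0],
    [0, 0, 0],
    [0, 0, 0],
  ],
  grip=[1, 1, 1, 1, 1, 1, 1, 1, 1, 1],
)

```text
clock: 33.92
tool_pos: [0.4758, 0.0148, 0.3031]
eef_rot: [0.223, 0.975, -0.001, -0.0]
contact_force: [0.4, 0.0, 0.4]
opening: 0.999
finger_force: 0.0
```

```bash
python3 - <<'E'
from h import *
togo([.4563,-.167,.1337])
w=r.snapshot("wrist");s=r.snapshot("scene")
k=r.get_calibration("wrist");p=proj(k,[.493,.153,.05],True)[0].astype(int);print(p)
cv2.imwrite("pics/end.png",np.hstack([cv2.resize(s[180:420,160:460],(500,400)),cv2.resize(w,(300,225)).repeat(1,0) if 0 else cv2.resize(w[:, :],(300,400))]))
for c in("scene","top"):
    if c=="top": r.snapshot(c)
    for t in("tin","honey","spoon","tamper"):print(c,t,[np.round(d["point"],3).tolist() for d in r.look_for(c,t)[:3]])
E
```

```text
t 33.92 pos [0.4758 0.0148 0.3031] togo tool [-0.0615 -0.172   0.1696] level rot deg [-0.07 -0.02  0.  ] toolx [-0.901  0.435  0.   ] F [0.4 0.  0.4] M [-0.05  0.02  0.01] open 0.999 ff 0.0
[459 158]
scene tin [[0.46, 0.358, 0.069]]
scene honey [[0.699, -0.079, 0.071]]
scene spoon [[0.665, 0.124, 0.005]]
scene tamper [[0.427, -0.068, 0.029], [0.571, -0.202, 0.031], [0.446, -0.176, 0.036]]
top tin [[0.475, 0.376, 0.107]]
top honey [[0.716, -0.064, 0.098]]
top spoon [[0.667, 0.139, 0.0]]
top tamper [[0.57, -0.184, 0.026]]
```

View pics/end.png

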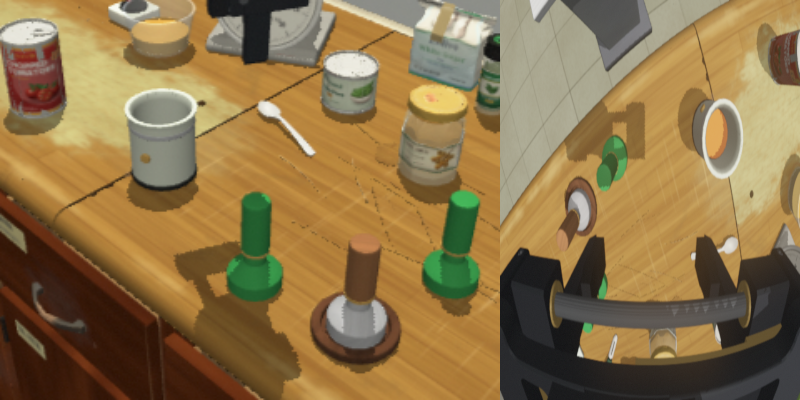

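The end view shows the tamper upright in its dish at (358,310), the lid down inside the canister at (160,105), and the tin, honey jar and spoon in place. Handing in.

```bash
python3 -c "
from plant import r
print(r.finish_job())"
```

```text
the job is handed in; nothing more can be done
None
```

I pushed the canister's inner lid down to its stop and held it there at about 17.5 N for about 1.5 s; the tamper is back upright in its seat, the tin, honey jar and spoon are where they were, and the job is handed in. I took the lid to be level because the tool stayed vertical and the tamper didn't slip in the grip, but I did not measure its tilt directly.

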